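# Set the odd relay rocker back in line with a stylus

### The job

In the press's open control box, one of the six relay modules has been left in hand mode: its rocker lever leans the opposite way from the other five. Take the insulated stylus from the tool rack and use it to flip that one lever over to lean like the others; keep the gripper itself off the modules and their levers, and do not flip any other lever. Then hang the stylus back upright in its empty well, collar down flat on the plate, let go of it, and leave everything else where it is.

Things in the scene. Friction and masses are not known exactly. Their poses are not given: they have to be found in the camera images.
- control_box: The press's open control box: a fixed grey tray 200 (x) x 290 (y) x 60 mm high. Origin: underside centre; x from its near to its far long wall (roughly away from the robot), y along a rail with six relay modules side by side (22.5 mm pitch, mid row at y = 0). Beside them at +y a metal power supply (top 68 mm above the bench), at -y terminals; wiring ducts 46 mm high along both long walls.
- module_a: Relay module, fixed; six alike in any order. 90 (x) x 22.2 (y) mm. Origin: underside centre, 10 mm above the bench; axes as the box's. Its raised middle (46 mm in x) has a flat top 65 mm above the origin, its ends 42. From mid top stands a black rocker lever 6 mm thick (x), 10 mm wide (y); its hinge runs along y, 62 mm above the origin, the lever's end 22 mm from the hinge.
- lever_a (a joint): Lean of the lever of module_a, rad: 0 leaning fully (0.45 rad) to the box's +x (far) side, 0.45 upright, 0.9 leaning fully (0.45 rad) to its -x (near) side. A spring snaps it over the middle and holds it at either end; pushing it over at half height takes about 3 N.
- module_b: Relay module, fixed; six alike in any order. 90 (x) x 22.2 (y) mm. Origin: underside centre, 10 mm above the bench; axes as the box's. Its raised middle (46 mm in x) has a flat top 65 mm above the origin, its ends 42. From mid top stands a black rocker lever 6 mm thick (x), 10 mm wide (y); its hinge runs along y, 62 mm above the origin, the lever's end 22 mm from the hinge.
- lever_b (a joint): Lean of the lever of module_b, rad: 0 leaning fully (0.45 rad) to the box's +x (far) side, 0.45 upright, 0.9 leaning fully (0.45 rad) to its -x (near) side. A spring snaps it over the middle and holds it at either end; pushing it over at half height takes about 3 N.
- module_c: Relay module, fixed; six alike in any order. 90 (x) x 22.2 (y) mm. Origin: underside centre, 10 mm above the bench; axes as the box's. Its raised middle (46 mm in x) has a flat top 65 mm above the origin, its ends 42. From mid top stands a black rocker lever 6 mm thick (x), 10 mm wide (y); its hinge runs along y, 62 mm above the origin, the lever's end 22 mm from the hinge.
- lever_c (a joint): Lean of the lever of module_c, rad: 0 leaning fully (0.45 rad) to the box's +x (far) side, 0.45 upright, 0.9 leaning fully (0.45 rad) to its -x (near) side. A spring snaps it over the middle and holds it at either end; pushing it over at half height takes about 3 N.
- module_d: Relay module, fixed; six alike in any order. 90 (x) x 22.2 (y) mm. Origin: underside centre, 10 mm above the bench; axes as the box's. Its raised middle (46 mm in x) has a flat top 65 mm above the origin, its ends 42. From mid top stands a black rocker lever 6 mm thick (x), 10 mm wide (y); its hinge runs along y, 62 mm above the origin, the lever's end 22 mm from the hinge.
- lever_d (a joint): Lean of the lever of module_d, rad: 0 leaning fully (0.45 rad) to the box's +x (far) side, 0.45 upright, 0.9 leaning fully (0.45 rad) to its -x (near) side. A spring snaps it over the middle and holds it at either end; pushing it over at half height takes about 3 N.
- module_e: Relay module, fixed; six alike in any order. 90 (x) x 22.2 (y) mm. Origin: underside centre, 10 mm above the bench; axes as the box's. Its raised middle (46 mm in x) has a flat top 65 mm above the origin, its ends 42. From mid top stands a black rocker lever 6 mm thick (x), 10 mm wide (y); its hinge runs along y, 62 mm above the origin, the lever's end 22 mm from the hinge.
- lever_e (a joint): Lean of the lever of module_e, rad: 0 leaning fully (0.45 rad) to the box's +x (far) side, 0.45 upright, 0.9 leaning fully (0.45 rad) to its -x (near) side. A spring snaps it over the middle and holds it at either end; pushing it over at half height takes about 3 N.
- module_f: Relay module, fixed; six alike in any order. 90 (x) x 22.2 (y) mm. Origin: underside centre, 10 mm above the bench; axes as the box's. Its raised middle (46 mm in x) has a flat top 65 mm above the origin, its ends 42. From mid top stands a black rocker lever 6 mm thick (x), 10 mm wide (y); its hinge runs along y, 62 mm above the origin, the lever's end 22 mm from the hinge.
- lever_f (a joint): Lean of the lever of module_f, rad: 0 leaning fully (0.45 rad) to the box's +x (far) side, 0.45 upright, 0.9 leaning fully (0.45 rad) to its -x (near) side. A spring snaps it over the middle and holds it at either end; pushing it over at half height takes about 3 N.
- stylus: Insulated stylus, about 35 g, loose, hanging point down in one of the rack's three wells: white round shank 7 mm thick, 70 mm long, blunt point; black collar 26 mm across, 4 mm thick; above it a plain slim black handle 14 mm thick, 70 mm long. Origin: on its axis at the collar's underside; z up the handle. Point 70 mm below the origin; hold it mid handle, about 44 mm above.
- tool_rack: Aluminium tool rack, fixed: a plate 56 (x) x 220 (y) mm, 6 mm thick, its top 85 mm above the bench, on an upright at each short end. Three round wells 13 mm wide through it at y = -70, 0, +70 mm, x = 0; a tool hangs in each by its collar or handle. Origin: underside centre, on the bench; y along the wells.
- screwdriver: Fat-handled fluted screwdriver hanging in another well: handle 28 mm thick, 82 mm high. Loose; origin at the foot of its handle on the plate. Leave it.
- t_key: T-handled hex key hanging in the third well: cross bar 76 mm long and 12 mm thick, its centre line 60 mm above the plate, roughly across the row of wells. Loose; origin on the plate. Leave it.
- screw_dish: Round steel dish with screws, 84 mm across, 22 mm high, beyond the tool rack; loose, leave it. Origin: underside centre.
- spare_module: A spare relay module lying on its side beyond the control box, 90 x 82 x 22 mm; loose, leave it. Origin: underside.
- multimeter: Black hand multimeter lying on its back, 150 x 76 x 45 mm; loose, leave it. Origin: underside centre.
- solvent_bottle: White plastic bottle, 64 mm across, 170 mm high; loose, leave it. Origin: underside centre.
- press_die: Small steel and copper press die, 70 x 50 x 44 mm; loose, leave it. Origin: underside centre.
- air_silencer: Brass silencer standing upright before the tool rack, 24 mm across, 50 mm high; loose, leave it. Origin: underside centre.

How it is judged:
On the way, in this order (a step that is already met when the one before it is completed fails the run):
1. the stylus is drawn clear of its well and held (contact force between the fingers and stylus above 0.5 N and z of stylus in the frame of tool_rack above 0.135 m), for 0.1 s.
2. the odd lever (lever_c) has snapped over to the side of the others while the stylus is held (contact force between the fingers and stylus above 0.5 N and value of joint lever_c below 0.1 rad), for 0.1 s.
3. the stylus hangs upright in a well again and is released (z of stylus in the frame of tool_rack between 0.082 and 0.088 m and angle between stylus's own z axis and vertical below 0.08 rad and x of stylus in the frame of tool_rack between -0.006 and 0.006 m and (y of stylus in the frame of tool_rack between -0.076 and -0.064 m or y of stylus in the frame of tool_rack between -0.006 and 0.006 m or y of stylus in the frame of tool_rack between 0.064 and 0.076 m) and not (contact force between the fingers and stylus above 0.5 N)), for 0.2 s.
At the end, for the whole second after the job is handed in: All six levers lean to the far (+x) side, within 0.1 rad of fully over. The stylus hangs in a well point down, within 0.08 rad of upright, on the well's axis within 6 mm, collar within 3 mm of the plate, released and at rest. Bystanders within 20 mm of their starts (all of step 3 and value of joint each of lever_a, lever_b, lever_c, lever_d, lever_e, lever_f below 0.1 rad and linear speed of stylus below 0.02 m/s and angular speed of stylus below 0.2 rad/s and distance of each of screwdriver, t_key, screw_dish, spare_module, multimeter, solvent_bottle, press_die, air_silencer from where it was at the start of the episode below 0.02 m); the robot touches nothing.
It fails at once if the gripper or arm touches a relay module or its lever (contact force between any of the fingers, the arm and module_a above 0.5 N or contact force between any of the fingers, the arm and module_b above 0.5 N or contact force between any of the fingers, the arm and module_c above 0.5 N or contact force between any of the fingers, the arm and module_d above 0.5 N or contact force between any of the fingers, the arm and module_e above 0.5 N or contact force between any of the fingers, the arm and module_f above 0.5 N).
It fails at once if one of the five other levers is tipped past the middle (value of joint any of lever_a, lever_b, lever_d, lever_e, lever_f above 0.45 rad).
It fails at once if a bystander is moved by more than 20 mm (distance of any of screwdriver, t_key, screw_dish, spare_module, multimeter, solvent_bottle, press_die, air_silencer from where it was at the start of the episode above 0.02 m).
It also fails if it takes over 54 s, if anything falls off the work surface, if the arm or the gripper's body presses on something with over 40 N, if the wrist force passes 120 N, or if a joint passes its speed limit or range.

### The arm

A 6-joint arm with a two-finger parallel gripper is mounted at the origin on the work surface. World frame = base frame: x ahead of the robot, y to its left, z up, the work surface at z = 0. Lengths are in m, angles in rad, forces in N, time in s.
With the tool pointing down it reaches from about 0.25 to 0.725 m from the base axis. Payload 9.7 kg.
Tool frame: the origin (TCP) lies at the very end of the fingers, on their centre line; the grasp point (between the pads) lies behind it (r.pinch_z is the z of the grasp point in the tool frame, in m); z points along the fingers, y is the line along which they close (so a half turn about z gives the same grasp; the last joint's range is limited). The gripper opens to 85 mm and grips with 20 to 120 N. Pads are 22 mm wide; open, the fingers measure 114 mm over their backs; the gripper's body (76 mm by 85 mm) begins 54 mm behind the grasp point. The pads swing forward as they close: fully open they stand 13 mm farther back than shut.
Start: joints at [-1.3, 0.087, 0.176, 1.66, 0, 1.571], TCP at [0.147, -0.53, 0.231] pointing down, gripper open.
Joint ranges: [-3.13, 3.13], [-0.85, 1.81], [-1.15, 1.24], [-2.2, 2.28], [-1.44, 1.52], [-3.14, 3.14]. Speed limits (rad/s): [2.22, 2.22, 2.57, 3.14, 3.14, 3.14].

### API

Orientations are given as a unit quaternion [w, x, y, z].
In Python, from bench import r gives the robot as it stands. Calls block until the motion is done:
- r.reach(position, orientation): joint-space move of the TCP to a pose.
- r.servo_line(position, frame=None, max_speed=0.15, stop_force=None): straight line of the TCP; frame=None keeps the orientation; max_speed is the mean speed in m/s. With stop_force (N) it stops when the force on the tool has changed by that much, and returns True; else False.
- r.move_j(angles): joint-space move.
- r.open() and r.close(effort=None): open the fingers fully, or close them until they stop; effort is the grip in N (None keeps the last).
- r.sleep(seconds).
- r.ik(position, orientation): joint angles nearest the present ones, or None.
- r.grab_frame(name): name is "scene" or "side" or "wrist"; returns (picture, depth): 420x560x3 uint8, blue, green, red; 420x560 float32, m along the optical axis (not along the pixel's ray), 0 where there is no reading.
- r.calibration(name): a dict with "intrinsics" (3x3 intrinsics, pixels), "extrinsics" (4x4, takes a point from camera to world coordinates); the wrist camera has in their place "tool_from_camera" (4x4, takes a point from camera to tool coordinates, whose origin is the TCP and whose axes are the flange's). Camera axes: x right, y up, looking along -z (the intrinsics and any distortion apply to the point x, -y, -z); pixel columns grow to the right and rows downward; lengths in m; the calibration is good to about 2 mm. The wrist camera is an equidistant fisheye: a pixel r from the principal point sees the ray r / f radians off the axis. A picture is of the moment at which its call begins: read the wrist's pose just before it. calibration takes no time and is no camera call.
A pose or a line that the arm cannot do raises r.MotionError and nothing moves.
- r.hand_in(): hands the job in; it is judged then, once.
Readings, each from a call of its own:
- r.read_clock(): time.
- r.read_joint_pos(): joint angles.
- r.read_joint_velocities(): joint speeds.
- r.read_joint_efforts(): joint torques, N m.
- r.read_eef_pos(): TCP position.
- r.read_tcp_rot(): TCP orientation.
- r.read_force(): force on the tool from outside, world axes, zero at the start.
- r.read_moment(): the same for the moment, N m.
- r.read_gripper_width(): opening from 0.0 (shut) to 1.0 (fully open).
- r.read_finger_force(): force on a finger pad.
Only numpy, scipy, OpenCV 4.12 (cv2) and the standard library are available. Lean on these libraries where they do the work, as an engineer would, in place of code of your own. Each camera call takes 0.05 s, during which the arm holds its last target. There are 200 camera calls.

## Working session

There is one attempt and no reset: what is moved stays moved. The work goes in short steps, each a Python script; the robot and the scene stay as the last script left them, time stands still between calls to the robot, and variables do not carry over. Pictures are saved under pics/ and viewed, at most 10 in all, crops included, and the job is handed in when it is done.

```bash
mkdir -p pics; ls; cat > h.py <<'E'
import numpy as np, cv2
from bench import r
def world(name,uv,depth):
    c=r.calibration(name);K=np.array(c["intrinsics"]);E=np.array(c["extrinsics"])
    uv=np.atleast_2d(uv);d=np.atleast_1d(depth)
    p=np.c_[(uv[:,0]-K[0,2])/K[0,0]*d,-(uv[:,1]-K[1,2])/K[1,1]*d,-d,np.ones(len(d))]
    return (p@E.T)[:,:3]
def cloud(name,D):
    v,u=np.mgrid[:D.shape[0],:D.shape[1]]
    P=world(name,np.c_[u.ravel(),v.ravel()],D.ravel()).reshape(*D.shape,3); P[D==0]=np.nan
    return P
E
python3 - <<'E'
from h import *
print(r.pinch_z,r.read_clock(),r.read_tcp_rot())
for n in("scene","side"):
    I,D=r.grab_frame(n);cv2.imwrite(f"pics/{n}0.png",I);np.savez(f"{n}0.npz",I=I,D=D)
    c=r.calibration(n);print(n,c)
print(r.calibration("wrist"))
E
```

```text
pics
-0.0187 0.0 [-6.60488723e-04  9.90845391e-01  1.34999890e-01 -7.35125227e-05]
scene {'intrinsics': array([[419.60310774,   0.        , 285.25845706],
       [  0.        , 419.60310774, 207.61597057],
       [  0.        ,   0.        ,   1.        ]]), 'extrinsics': array([[ 0.33081906, -0.80086032,  0.49918082,  1.11543272],
       [ 0.94367089,  0.28445843, -0.16902263, -0.23679429],
       [-0.00663267,  0.52697832,  0.84985285,  1.09342654],
       [ 0.        ,  0.        ,  0.        ,  1.        ]])}
side {'intrinsics': array([[516.47769182,   0.        , 277.68181705],
       [  0.        , 516.47769182, 213.28529829],
       [  0.        ,   0.        ,   1.        ]]), 'extrinsics': array([[-0.98578463,  0.11871997, -0.11888747,  0.35963485],
       [-0.16796336, -0.71370385,  0.68001112,  1.00508714],
       [-0.00411954,  0.69031325,  0.72349889,  1.15671734],
       [ 0.        ,  0.        ,  0.        ,  1.        ]])}
{'intrinsics': array([[325.1922621 ,   0.        , 276.4317819 ],
       [  0.        , 325.1922621 , 213.99370648],
       [  0.        ,   0.        ,   1.        ]]), 'tool_from_camera': array([[ 6.91083839e-04,  9.46845220e-01,  3.21688751e-01,
         8.22091631e-02],
       [ 9.99999581e-01, -4.61201818e-04, -7.90816625e-04,
         1.41395073e-03],
       [-6.00417504e-04,  3.21689163e-01, -9.46845141e-01,
        -1.42687079e-01],
       [ 0.00000000e+00,  0.00000000e+00,  0.00000000e+00,
         1.00000000e+00]])}
```

View pics/scene0.png

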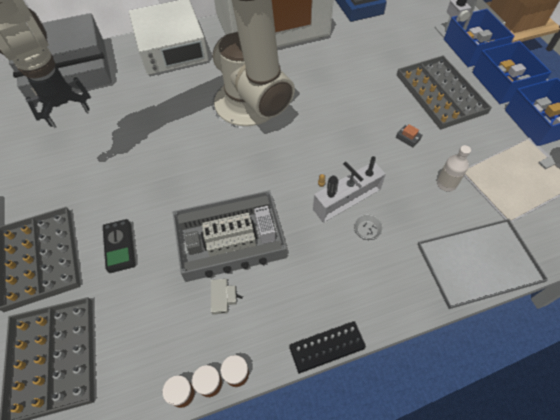

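View pics/side0.png

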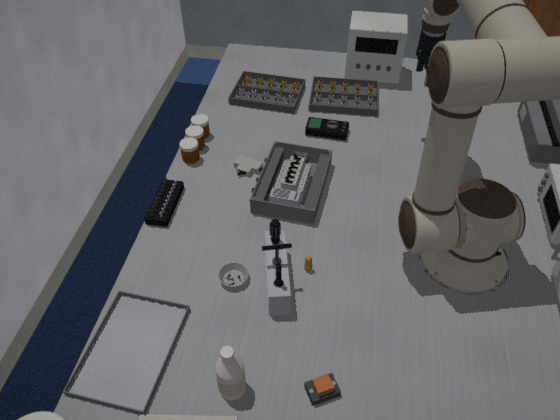

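The scene view shows the box near (230,235), with levers at about (215-250,228). The rack runs from (320,205) to (383,175), with a fat handle at (333,185), the T-key at (352,172) and a slim handle at (371,165). I'll enlarge these areas and locate the box and rack by depth.

```bash
python3 - <<'E'
from h import *
S=np.load("scene0.npz");T=np.load("side0.npz")
a=cv2.resize(S["I"][185:285,165:295],(400,300),interpolation=2);b=cv2.resize(S["I"][145:225,300:400],(400,300),interpolation=2)
c=cv2.resize(T["I"][135:230,245:340],(400,300),interpolation=2);d=cv2.resize(T["I"][210:325,240:330],(400,300),interpolation=2)
cv2.imwrite("pics/crops.png",np.vstack([np.hstack([a,b]),np.hstack([c,d])]))
for n,Z in(("scene",S),("side",T)):
    P=cloud(n,Z["D"])
    def rep(nm,m):
        q=P[m]; 
        if len(q)>20:
            rc=cv2.minAreaRect((q[:,:2]*1000).astype(np.float32)); print(n,nm,len(q),q.mean(0).round(4),rc)
    x,y,z=P[...,0],P[...,1],P[...,2]
    rep("rack",(abs(z-.085)<.004)&(x>.2)&(x<.75)&(y>-.05)&(y<.4))
    rep("boxrim",(abs(z-.060)<.004)&(x>.25)&(x<.8)&(y>-.45)&(y<.0))
    rep("modtop",(abs(z-.075)<.003)&(x>.25)&(x<.8)&(y>-.45)&(y<.0))
    rep("levers",(z>.083)&(z<.1)&(x>.25)&(x<.8)&(y>-.45)&(y<-.02))
    rep("tools",(z>.11)&(z<.18)&(x>.3)&(x<.65)&(y>-.05)&(y<.3))
E
```

```text
scene rack 862 [0.5155 0.1634 0.0859] ((508.8793029785156, 170.3229522705078), (58.779380798339844, 222.0923309326172), 13.208401679992676)
scene boxrim 773 [ 0.5303 -0.2101  0.06  ] ((522.00439453125, -207.3527069091797), (290.5765686035156, 204.68719482421875), 84.95292663574219)
scene modtop 571 [ 0.5247 -0.2014  0.0753] ((524.2185668945312, -180.25843811035156), (189.61135864257812, 86.14827728271484), 83.34593963623047)
scene levers 56 [ 0.5261 -0.2155  0.0915] ((522.2103881835938, -207.9286651611328), (119.79961395263672, 25.30400848388672), 84.75547790527344)
scene tools 370 [0.5172 0.1502 0.1459] ((508.3118896484375, 165.45962524414062), (152.81214904785156, 71.8878173828125), 86.10950469970703)
side rack 959 [0.5051 0.1917 0.0848] ((509.7325134277344, 171.632568359375), (56.08469009399414, 223.68431091308594), 13.317617416381836)
side boxrim 486 [ 0.5233 -0.1756  0.0594] ((523.298095703125, -205.35104370117188), (297.2952880859375, 201.43356323242188), 85.23802947998047)
side modtop 281 [ 0.5213 -0.1918  0.075 ] ((515.8956909179688, -173.40713500976562), (201.4229736328125, 77.96046447753906), 80.60749816894531)
side levers 57 [ 0.5294 -0.1989  0.0895] ((524.4227905273438, -204.46630859375), (120.34938049316406, 20.189680099487305), 85.58635711669922)
side tools 434 [0.5132 0.158  0.1442] ((508.6439208984375, 170.58126831054688), (152.75830078125, 72.10218048095703), 85.7795639038086)
```

View pics/crops.png

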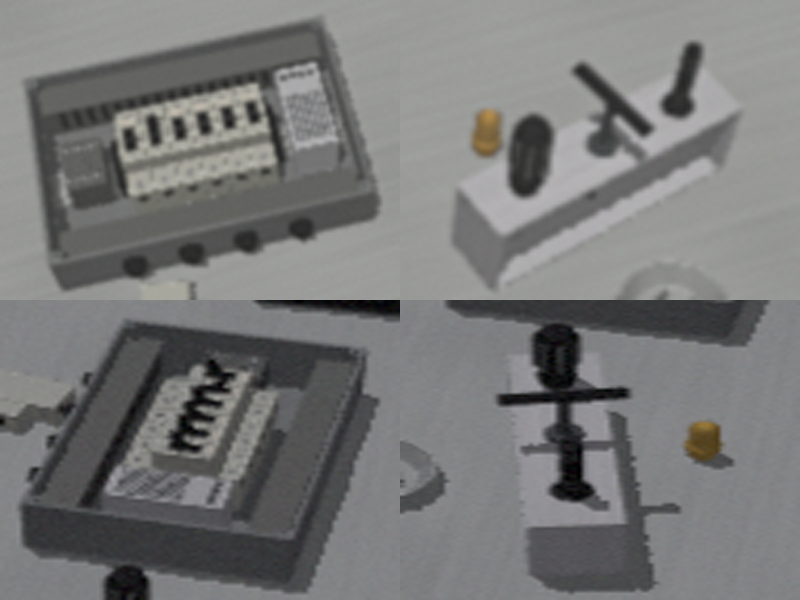

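The stylus is the slim collared handle in the +y well (crop, top right). The odd lever is the second from the -y end, leaning near (crop, top left, at (155,130)). I'll look from above each with the wrist camera, first the box, then the rack.

```bash
cat >> h.py <<'E'
from scipy.spatial.transform import Rotation as Ro
def down(psi,s=1):  # tool down, closing line along angle psi (deg)
    f=np.radians(psi+90*s)/2; return [0,np.cos(f),np.sin(f),0]
def wrist():
    p=np.array(r.read_eef_pos());q=np.array(r.read_tcp_rot());I,D=r.grab_frame("wrist")
    c=r.calibration("wrist");K=np.array(c["intrinsics"]);T=np.eye(4);T[:3,:3]=Ro.from_quat(q[[1,2,3,0]]).as_matrix();T[:3,3]=p
    E=T@np.array(c["tool_from_camera"])
    v,u=np.mgrid[:D.shape[0],:D.shape[1]];a=(u-K[0,2])/K[0,0];b=(v-K[1,2])/K[1,1];th=np.hypot(a,b);k=np.tan(th)/np.maximum(th,1e-9)
    X=np.stack([a*k*D,-b*k*D,-D,np.ones_like(D)],-1)@E.T; X=X[...,:3];X[D==0]=np.nan
    return I,D,X
BOX=np.array([.5226,-.2063]);RACK=np.array([.5093,.171]);BY,RY=-5.,13.3
def loc(C,yaw,x,y): a=np.radians(yaw);return C+np.array([np.cos(a)*x-np.sin(a)*y,np.sin(a)*x+np.cos(a)*y])
E
python3 - <<'E'
from h import *
L=loc(BOX,BY,0,-.03375);W=loc(RACK,RY,0,.07);print(L,W)
for s in(1,-1): print(s,r.ik([*L,.28],down(BY,s)),r.ik([*W,.28],down(RY,s)),r.ik([*L,.17],down(BY,s)))
s=1 if r.ik([*L,.28],down(BY,1)) is not None and abs(r.ik([*L,.28],down(BY,1))[5])<2.8 else -1
r.reach([*L,.26],down(BY,s));r.sleep(.3);I,D,X=wrist();cv2.imwrite("pics/w1.png",I);np.savez("w1.npz",I=I,D=D,X=X)
r.reach([*W,.30],down(RY,s));r.sleep(.3);I2,D,X=wrist();np.savez("w2.npz",I=I2,D=D,X=X)
cv2.imwrite("pics/w12.png",cv2.resize(np.hstack([I,I2]),(800,300)));print(s,r.read_clock())
E
```

```text
[ 0.51965849 -0.23992157] [0.49319652 0.23912252]
1 [-0.43253339  0.16781973  0.36114664  1.76412324  0.          1.22552939] [0.45144806 0.10728427 0.29367509 1.75718714 0.         1.7901156 ] [-0.43253339  0.12602668  0.09989433  1.54466397  0.          1.22552939]
-1 [-0.43253339  0.16781973  0.36114664  1.76412324  0.         -1.91606326] [ 0.45144806  0.10728427  0.29367509  1.75718714  0.         -1.35147706] [-0.43253339  0.12602668  0.09989433  1.54466397  0.         -1.91606326]
1 4.2833
```

View pics/w12.png

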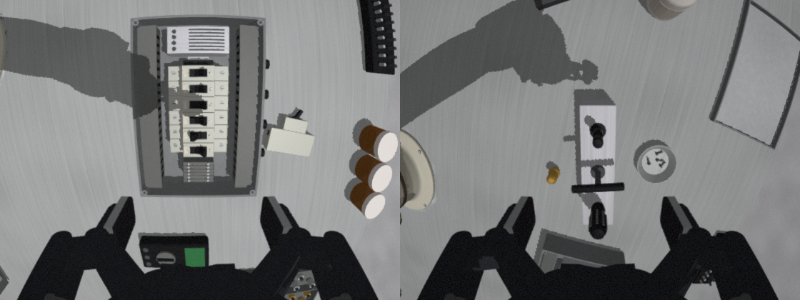

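The wrist view shows six levers in a column at about (200,72–150), and the stylus at (597,132) with the T-key at (597,187). I'll refine positions from these depths.

```bash
python3 - <<'E'
from h import *
def inv(C,yaw,q): a=np.radians(yaw);d=q-C;return np.c_[np.cos(a)*d[:,0]+np.sin(a)*d[:,1],-np.sin(a)*d[:,0]+np.cos(a)*d[:,1]]
A=np.load("w1.npz");X=A["X"];z=X[...,2]
q=X[(z>.055)&(z<.063)&(abs(X[...,0]-.52)<.15)&(abs(X[...,1]+.2)<.2)];print("rim",cv2.minAreaRect((q[:,:2]*1000).astype(np.float32)))
l=inv(BOX,BY,X.reshape(-1,3)[:,:2]).reshape(420,560,2)
m=(z>.082)&(z<.105)&(abs(l[...,0])<.04)&(abs(l[...,1])<.075)
n,lab,st,ce=cv2.connectedComponentsWithStats(m.astype(np.uint8))
for i in range(1,n):
    k=lab==i
    if k.sum()>8:
        t=k&(z>np.nanmax(z[k])-.004);print("lever",k.sum(),ce[i].round(),"loc",(np.median(l[k],0)*1000).round(1),"top",(l[t].mean(0)*1000).round(1),np.nanmax(z[k]).round(4))
k=(abs(z-.075)<.002)&(abs(l[...,0])<.03)&(l[...,1]<.066)&(l[...,1]>-.075)
print("modtop x pct",np.nanpercentile(l[k],[2,98],axis=0)*1000)
A=np.load("w2.npz");X=A["X"];z=X[...,2];g=(abs(X[...,0]-.5)<.09)&(abs(X[...,1]-.2)<.2)
q=X[(abs(z-.085)<.004)&g];print("rack",cv2.minAreaRect((q[:,:2]*1000).astype(np.float32)),q[:,2].mean())
W=loc(RACK,RY,0,.07)
for lo,hi in((.145,.165),(.10,.14),(.087,.092)):
    k=(z>lo)&(z<hi)&(np.hypot(X[...,0]-W[0],X[...,1]-W[1])<.025);q=X[k];print("sty",lo,len(q),q.mean(0) if len(q) else 0, q.min(0),q.max(0))
E
```

```text
rim ((522.779296875, -210.26953125), (291.63739013671875, 201.77032470703125), 85.10691833496094)
lever 109 [284. 102.] loc [ 6.9 52.2] top [ 9.  52.9] 0.0946
lever 114 [284. 124.] loc [ 7.1 30.7] top [ 9.4 30.7] 0.0944
lever 103 [284. 148.] loc [7.1 7.9] top [9.4 7.7] 0.0943
lever 114 [284. 170.] loc [  7.2 -14.4] top [  9.2 -14.8] 0.0938
lever 112 [271. 192.] loc [ -5.6 -36.8] top [ -7.8 -37. ] 0.0947
lever 103 [284. 213.] loc [  7.6 -58. ] top [  9.4 -58.7] 0.0938
modtop x pct [[-21.50119594 -66.65433803]
 [ 22.97233189  61.59099542]]
rack ((509.8670959472656, 168.30697631835938), (56.98704147338867, 219.82188415527344), 13.316977500915527) 0.0851932348540025
sty 0.145 204 [0.49341072 0.23768368 0.15714964] [0.48685682 0.229993   0.14517423] [0.50063206 0.24275144 0.16121634]
sty 0.1 124 [0.49250573 0.2407874  0.11993455] [0.48673441 0.23372637 0.10005234] [0.50025178 0.24289373 0.13971327]
sty 0.087 223 [0.49299598 0.2397655  0.08919885] [0.46963952 0.21973374 0.08706222] [0.51743253 0.25636737 0.09191317]
```

```bash
python3 - <<'E'
from h import *
W=np.array([.4935,.2374]);q=down(RY,1)
r.reach([*W,.22],q);r.servo_line([*W,.110],stop_force=10)
print(r.read_eef_pos(),r.read_force());r.close(60);r.sleep(.3)
print(r.read_gripper_width(),r.read_finger_force(),r.read_eef_pos())
r.servo_line([*W,.31],max_speed=.12)
print(r.read_gripper_width(),r.read_finger_force())
S=loc(BOX,BY,-.027,-.0365);r.reach([*S,.30],down(BY,1));r.sleep(.4)
I,D,X=wrist();cv2.imwrite("pics/w3.png",I);np.savez("w3.npz",I=I,D=D,X=X)
p=r.read_eef_pos();z=X[...,2];k=(np.hypot(X[...,0]-p[0],X[...,1]-p[1])<.04)&(z<p[2]-.01)&(z>.19)
print(p,S,r.read_clock())
for a in np.arange(.19,.28,.01):
    t=k&(z>a)&(z<a+.01)
    if t.sum():print(a.round(2),t.sum(),X[t].mean(0).round(4),X[t].min(0).round(4),X[t].max(0).round(4))
E
```

```text
[0.49422037 0.23776502 0.11160968] [ 0.61791776  0.08510878 -0.52014459]
0.1460385668647662 58.36186230182648 [0.49357237 0.23746186 0.11019013]
0.14902235585583312 58.36394906044006
[ 0.49261594 -0.24013186  0.29999414] [ 0.49252156 -0.2403079 ] 10.55
0.2 8 [ 0.493  -0.2384  0.2087] [ 0.4901 -0.24    0.2077] [ 0.4961 -0.2375  0.2099]
0.21 43 [ 0.493  -0.2384  0.215 ] [ 0.4893 -0.2405  0.2101] [ 0.4961 -0.2373  0.2195]
0.22 48 [ 0.4926 -0.2386  0.2252] [ 0.4894 -0.2405  0.2202] [ 0.4959 -0.2372  0.23  ]
0.23 50 [ 0.493  -0.2382  0.2354] [ 0.4896 -0.2396  0.23  ] [ 0.4958 -0.2373  0.24  ]
0.24 54 [ 0.4928 -0.2383  0.2448] [ 0.4897 -0.2396  0.2401] [ 0.4957 -0.2371  0.2498]
0.25 17 [ 0.4929 -0.2381  0.2513] [ 0.4899 -0.2388  0.25  ] [ 0.4956 -0.2374  0.2529]
0.27 715 [ 0.4931 -0.235   0.2786] [ 0.4798 -0.2444  0.2751] [ 0.5054 -0.228   0.28  ]
0.28 181 [ 0.4928 -0.2358  0.2848] [ 0.4811 -0.2416  0.28  ] [ 0.5034 -0.2305  0.2899]
```

View pics/w3.png

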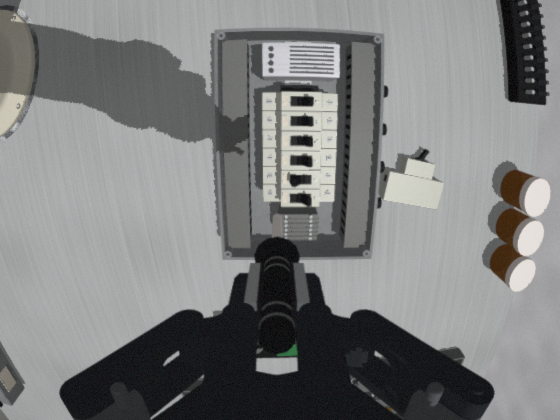

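```bash
cat > lev.py <<'E'
from h import *
def levers(X):
    z=X[...,2];a=np.radians(BY);d=X[...,:2]-BOX
    l=np.stack([np.cos(a)*d[...,0]+np.sin(a)*d[...,1],-np.sin(a)*d[...,0]+np.cos(a)*d[...,1]],-1)
    m=(z>.082)&(z<.1)&(abs(l[...,0])<.02)&(abs(l[...,1])<.075)
    n,lab,st,ce=cv2.connectedComponentsWithStats(m.astype(np.uint8))
    for i in range(1,n):
        k=lab==i
        if k.sum()>8: print("lever",k.sum(),ce[i].round(),(np.median(l[k],0)*1000).round(1))
E
python3 - <<'E'
from lev import *
S=loc(BOX,BY,-.027,-.0365)
r.servo_line([*S,.1755],max_speed=.12,stop_force=8);print(r.read_eef_pos());f0=np.array(r.read_force())
for x in(-.012,-.008,-.005,-.003):
    h=r.servo_line([*loc(BOX,BY,x,-.0365),.1755],max_speed=.02,stop_force=15);print(x,h,np.array(r.read_force())-f0)
    if h:break
print(r.read_finger_force(),r.read_clock())
r.servo_line([*loc(BOX,BY,-.02,-.0365),.1755],max_speed=.06)
p=loc(BOX,BY,-.027,-.0365);r.servo_line([*p,.30],max_speed=.12);r.sleep(.3)
I,D,X=wrist();levers(X);cv2.imwrite("pics/w4.png",cv2.resize(I[60:320,180:400],(660,600)[:2]));print(r.read_clock())
p=r.read_eef_pos();z=X[...,2];k=(np.hypot(X[...,0]-p[0],X[...,1]-p[1])<.03)&(z<.255)&(z>.19)
for a in np.arange(.19,.26,.01):
    t=k&(z>a)&(z<a+.01)
    if t.sum():print(a.round(2),t.sum(),(X[t].mean(0)-p).round(4))
E
```

```text
[ 0.49282771 -0.24049175  0.17638069]
-0.012 False [-2.76888999 -0.35430154 -0.82281661]
-0.008 False [-1.52962719 -0.48947969 -0.97540503]
-0.005 False [-1.01003443  0.43087934 -1.48617585]
-0.003 False [-0.44866298 -0.05580856 -0.55012569]
58.3762925863266 13.5417
lever 84 [309. 100.] [ 7.2 53.2]
lever 95 [308. 121.] [ 6.6 30.5]
lever 98 [308. 141.] [6.7 7.8]
lever 87 [308. 161.] [  7.3 -14.4]
lever 90 [308. 181.] [  7.7 -37. ]
lever 85 [307. 201.] [  7.3 -59.4]
15.5167
0.2 10 [-0.0003  0.0013 -0.0921]
0.21 47 [ 0.0002  0.0016 -0.0845]
0.22 44 [ 0.0001  0.0016 -0.0746]
0.23 51 [-0.0001  0.0018 -0.0648]
0.24 57 [ 0.0002  0.0018 -0.0547]
0.25 12 [ 0.0001  0.002  -0.0484]
```

View pics/w4.png

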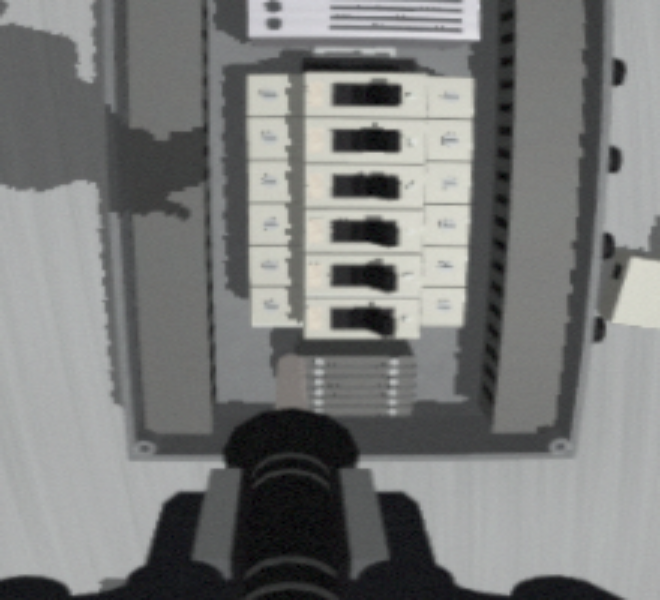

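All six levers now lean the same way, at column 375 in the crop, and the stylus is still straight in the grip. Next I'll return it to its well.

```bash
python3 - <<'E'
from h import *
W=np.array([.4935,.2374]);q=down(RY,1)
r.reach([*W,.31],q);r.sleep(.3)
print(r.servo_line([*W,.125],max_speed=.08,stop_force=6),r.read_eef_pos(),r.read_force())
if r.read_eef_pos()[2]<.13:
    print(r.servo_line([*W,.1095],max_speed=.02,stop_force=4),r.read_eef_pos(),r.read_force())
    if r.read_eef_pos()[2]<.114:
        r.open();r.sleep(.3);r.servo_line([*W,.30],max_speed=.15);r.sleep(.3)
        I,D,X=wrist();cv2.imwrite("pics/w5.png",I);z=X[...,2]
        for lo,hi in((.145,.165),(.10,.14),(.087,.092)):
            t=X[(z>lo)&(z<hi)&(np.hypot(X[...,0]-W[0],X[...,1]-W[1])<.025)];print(len(t),t.mean(0),t.min(0),t.max(0))
print(r.read_clock())
E
```

```text
False [0.49362162 0.23746556 0.12529574] [-0.56259469 -0.05593718 -1.18501337]
True [0.4933096  0.23729137 0.11016422] [-0.59049228  0.23018557  5.22745031]
207 [0.49283215 0.23751468 0.15715539] [0.486353   0.2297658  0.14515608] [0.49994599 0.24265537 0.16117943]
118 [0.49204195 0.2408704  0.12006549] [0.48644089 0.23398247 0.1004102 ] [0.49928385 0.24260152 0.13958824]
228 [0.49260157 0.2388195  0.0891619 ] [0.47490134 0.21731287 0.08707801] [0.51393075 0.24921398 0.09198881]
23.4917
```

View pics/w5.png

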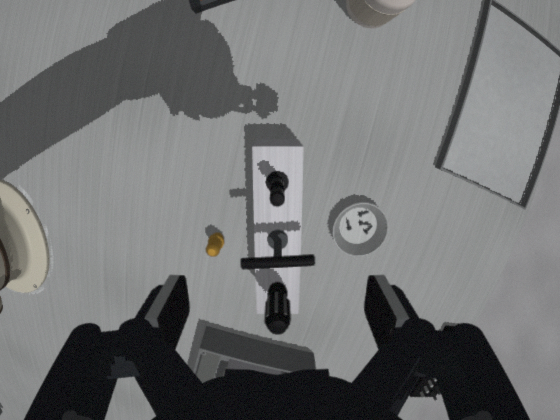

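The stylus at (277,187) hangs upright with its collar on the plate, in the same pose as at the start, and the gripper is clear of it. I'll hand in now.

```bash
python3 -c "
from bench import r
print(r.hand_in())"
```

```text
the job is handed in; nothing more can be done
None
```

I flipped the odd lever (second from the -y end) with the stylus, hung the stylus back upright in its well and released it; the job was handed in at about 23.5 s, and the hand-in gave no verdict.

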